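# Check three linear guides and reject the one that binds

## Task

Before the slides for the blade grinder are fitted, check the three linear guides on the check plate: working from left to right, run each carriage all the way out to the stop at the far end of its rail, as far as it will go, and back. One of the guides binds partway: lay that one flat and carriage up in the shallow grey steel tray, setting it down gently rather than dropping it. Leave the two sound guides in their stations on the plate, their carriages run fully home against the near stops, and disturb nothing else.

Things in the scene. Friction and masses are not known exactly. Their poses are not given: they have to be found in the camera images.
- plate: Check plate: aluminium, 250 (x) x 290 (y) x 12 mm, fixed. Origin: centre of its underside; x away from the robot, y left, z up. Three stations at y = +100, 0, -100 mm, rail along x on the plate's top, not clamped: lifts straight up. Stop blocks 10 mm high at both rail ends and dowels 6 mm high beside the rail at x = +-80 mm locate it with 1.5 mm play.
- tray: Reject tray: shallow open grey steel tray 260 (x) x 170 (y) mm, 23 mm high over the wired rim, walls and floor 3 mm, fixed on the bench left of the check plate. Origin: centre of its underside; the floor inside is 3 mm above it; x along its long side.
- guide_a: Linear guide, one of three just alike: steel rail 210 long (x) x 20 wide x 18 mm high with black end stops 25 wide x 21 high x 6 mm long, and a carriage on it. Origin: centre of the rail's underside; x to the far end, z up. Rail 0.3, carriage 0.2 kg, +-20 %. Lifted by the carriage it hangs level only with the carriage near mid-rail (joint about 0.06).
- carriage_a (a joint): Carriage of guide_a along its rail, m: 0 = home at the near stop, growing away from the robot; 0.120 = at the far stop if sound. Runs freely (about 1.5 N), stays where left, cannot leave the rail. One that binds runs as freely at first, then jams solid near mid-rail, well short of the far stop; it still runs back.
- block_a (a point): Middle of the top face of guide_a's carriage, 30 mm above the rail's underside; x along the rail, y across. The steel carriage is 78 mm long (x) and 44 mm wide (y); grip it across y on its flat flanks, which reach from 8 to 30 mm above the rail's underside.
- guide_b: Linear guide, one of three just alike: steel rail 210 long (x) x 20 wide x 18 mm high with black end stops 25 wide x 21 high x 6 mm long, and a carriage on it. Origin: centre of the rail's underside; x to the far end, z up. Rail 0.3, carriage 0.2 kg, +-20 %. Lifted by the carriage it hangs level only with the carriage near mid-rail (joint about 0.06).
- carriage_b (a joint): Carriage of guide_b along its rail, m: 0 = home at the near stop, growing away from the robot; 0.120 = at the far stop if sound. Runs freely (about 1.5 N), stays where left, cannot leave the rail. One that binds runs as freely at first, then jams solid near mid-rail, well short of the far stop; it still runs back.
- block_b (a point): Middle of the top face of guide_b's carriage, 30 mm above the rail's underside; x along the rail, y across. The steel carriage is 78 mm long (x) and 44 mm wide (y); grip it across y on its flat flanks, which reach from 8 to 30 mm above the rail's underside.
- guide_c: Linear guide, one of three just alike: steel rail 210 long (x) x 20 wide x 18 mm high with black end stops 25 wide x 21 high x 6 mm long, and a carriage on it. Origin: centre of the rail's underside; x to the far end, z up. Rail 0.3, carriage 0.2 kg, +-20 %. Lifted by the carriage it hangs level only with the carriage near mid-rail (joint about 0.06).
- carriage_c (a joint): Carriage of guide_c along its rail, m: 0 = home at the near stop, growing away from the robot; 0.120 = at the far stop if sound. Runs freely (about 1.5 N), stays where left, cannot leave the rail. One that binds runs as freely at first, then jams solid near mid-rail, well short of the far stop; it still runs back.
- block_c (a point): Middle of the top face of guide_c's carriage, 30 mm above the rail's underside; x along the rail, y across. The steel carriage is 78 mm long (x) and 44 mm wide (y); grip it across y on its flat flanks, which reach from 8 to 30 mm above the rail's underside.
- dust_brush: Dust brush 168 x 30 x 10 mm with wooden handle lying beyond the check plate; a bystander, to be left alone. Origin: centre of its underside.
- oil_stone: Green oil stone 100 x 25 x 13 mm lying left of the tray; a bystander, to be left alone. Origin: centre of its underside.
- cup_wheel: Pale grinding cup wheel, 102 mm across, 24 mm high, lying right of the check plate; a bystander, to be left alone. Origin: centre of its underside.

How it is judged:
On the way, in this order (a step that is already met when the one before it is completed fails the run):
1. the carriage at the left station has been run out to the far stop (a sound one), or to where it jams (the binding one), with its guide in the station (((y of guide_a in the frame of plate between 0.07 and 0.13 m and z of guide_a in the frame of plate between 0 and 0.016 m and value of joint carriage_a above 0.112 m) or (y of guide_b in the frame of plate between 0.07 and 0.13 m and z of guide_b in the frame of plate between 0 and 0.016 m and value of joint carriage_b above 0.05 m) or (y of guide_c in the frame of plate between 0.07 and 0.13 m and z of guide_c in the frame of plate between 0 and 0.016 m and value of joint carriage_c above 0.112 m))), for 0.1 s.
2. the carriage at the middle station has been run out to the far stop (a sound one), or to where it jams (the binding one), with its guide in the station (((y of guide_a in the frame of plate between -0.03 and 0.03 m and z of guide_a in the frame of plate between 0 and 0.016 m and value of joint carriage_a above 0.112 m) or (y of guide_b in the frame of plate between -0.03 and 0.03 m and z of guide_b in the frame of plate between 0 and 0.016 m and value of joint carriage_b above 0.05 m) or (y of guide_c in the frame of plate between -0.03 and 0.03 m and z of guide_c in the frame of plate between 0 and 0.016 m and value of joint carriage_c above 0.112 m))), for 0.1 s.
3. the carriage at the right station has been run out to the far stop (a sound one), or to where it jams (the binding one), with its guide in the station (((y of guide_a in the frame of plate between -0.13 and -0.07 m and z of guide_a in the frame of plate between 0 and 0.016 m and value of joint carriage_a above 0.112 m) or (y of guide_b in the frame of plate between -0.13 and -0.07 m and z of guide_b in the frame of plate between 0 and 0.016 m and value of joint carriage_b above 0.05 m) or (y of guide_c in the frame of plate between -0.13 and -0.07 m and z of guide_c in the frame of plate between 0 and 0.016 m and value of joint carriage_c above 0.112 m))), for 0.1 s.
At the end, for the whole second after the job is handed in: The guide that binds lies at rest inside the tray, flat on its floor (within 5 mm), carriage up (within 0.06 rad). The two sound guides lie at rest in stations of the check plate (within 6 mm of the station's centre and 3 mm of seated), carriages within 8 mm of home (x of guide_a in the frame of plate between -0.006 and 0.006 m and z of each of guide_a, guide_c in the frame of plate below 0.015 m and angle between the x axis of each of guide_a, guide_c and the x axis of plate, either way round below 0.06 rad and angle between each of guide_a, guide_c's own z axis and vertical below 0.05 rad and (y of guide_a in the frame of plate between 0.094 and 0.106 m or y of guide_a in the frame of plate between -0.006 and 0.006 m or y of guide_a in the frame of plate between -0.106 and -0.094 m) and value of joint each of carriage_a, carriage_c below 0.008 m and linear speed of each of guide_a, guide_c, guide_b below 0.02 m/s and x of guide_c in the frame of plate between -0.006 and 0.006 m and (y of guide_c in the frame of plate between 0.094 and 0.106 m or y of guide_c in the frame of plate between -0.006 and 0.006 m or y of guide_c in the frame of plate between -0.106 and -0.094 m) and x of guide_b in the frame of tray between -0.06 and 0.06 m and y of guide_b in the frame of tray between -0.08 and 0.08 m and z of guide_b in the frame of tray below 0.008 m and angle between guide_b's own z axis and vertical below 0.06 rad); the robot touches nothing.
It fails at once if the rejected guide is let go in the air over the tray, more than about 25 mm above its floor (x of guide_b in the frame of tray between -0.15 and 0.15 m and y of guide_b in the frame of tray between -0.11 and 0.11 m and z of guide_b in the frame of tray above 0.028 m and contact force between the fingers and guide_b below 0.2 N).
It fails at once if the dust brush is pushed out of its place (over 30 mm) (distance of dust_brush from where it was at the start of the episode above 0.03 m).
It fails at once if the oil stone is pushed out of its place (over 30 mm) (distance of oil_stone from where it was at the start of the episode above 0.03 m).
It fails at once if the cup wheel is pushed out of its place (over 30 mm) (distance of cup_wheel from where it was at the start of the episode above 0.03 m).
It also fails if it takes over 72 s, if anything falls off the work surface, if the arm or the gripper's body presses on something with over 40 N, if the wrist force passes 120 N, or if a joint passes its speed limit or range.

## Robot

A 6-joint arm with a two-finger parallel gripper is mounted at the origin on a cart in front of the work surface, level with it; the furniture and walls round the work are solid. World frame = base frame: x ahead of the robot, y to its left, z up, the work surface at z = 0. Lengths are in m, angles in rad, forces in N, time in s.
With the tool pointing down it reaches from about 0.35 to 0.975 m from the base axis. Payload 4.9 kg.
Tool frame: the origin (TCP) lies at the very end of the fingers, on their centre line; the grasp point (between the pads) lies ctrl.grip_point_offset behind it (ctrl.grip_point_offset is the distance from the TCP to the grasp point, in m); z points along the fingers, y is the direction in which the jaws open and shut (so a half turn about z gives the same grasp; the last joint's range is limited). The gripper opens to 85 mm and grips with 20 to 120 N. Pads are 22 mm wide; open, the fingers measure 114 mm over their backs; the gripper's body (76 mm by 85 mm) begins 54 mm behind the grasp point. The pads swing forward as they close: fully open they stand 13 mm farther back than shut.
Start: joints at [1.189, 0.053, 1.613, -0, 1.476, -0.119], TCP at [0.162, 0.604, 0.231] pointing down, gripper open.
Joint ranges: [-3.01, 3.01], [-1.01, 2.22], [0.06, 2.58], [-1.02, 4.17], [0.09, 2.62], [-3.14, 3.14]. Speed limits (rad/s): [2.57, 2.57, 3.14, 3.14, 3.14, 3.14].

## Interface

Orientations are given as a rotation vector (axis times angle).
In Python, from station import ctrl gives the robot as it stands. The module is installed in compiled form; this text tells all that it offers.
- The arm moves only by the shell command python3 -m creep 'ROWS' [FORCE]. ROWS is JSON, a list of rows, each a list of 5 numbers: the closure in counts, from 0 (fully open) to 255 (shut), then the shift along the tool's x, y, z in mm, then the turn about the tool's z in rad. A call has 1 to 12 rows; each row is the pose to reach, as a shift and turn from the pose commanded when the call began, along the tool's axes at that moment; what a row does not reach only later rows make up. A row lasts 1/12 s, in which the tool goes at most 41.7 mm and 7.16 degrees, less where a joint would pass 70% of its speed; a pose out of reach is approached as far as the arm can. A call with a gripper value outside its range is refused whole. The fingers move at their own pace and stop on an object; FORCE is the grip in N (left out, the last holds). Time passes only in rows, so rows that repeat a pose let the fingers close. It gives the time, the measured TCP pose, the force and the opening at its end, in the units of the state.
- ctrl.get_obs(): the state, without advancing time (a new reading comes with each control period).
- ctrl.get_image(name): name is "scene" or "top"; returns the picture (480x640x3 uint8, red, green, blue); there is no depth.
- ctrl.calibration(name): a dict with "fx", "fy", "cx", "cy" (pixels), "R" (3x3) and "t" (3): a world point X has camera coordinates R X + t. Camera axes: x right, y down, z forward; pixel columns grow to the right and rows downward; lengths in m; the calibration is good to about 2 mm. A picture is of the moment at which its call begins. calibration takes no time and is no camera call.
- ctrl.finish_job(): hands the job in, once; it reports no verdict.
Trained networks look in the newest picture that a camera, given by its name, has taken for a name from the list of things; names that differ only in an ending like _2 or _b are one class to them, and where a whole thing is asked for, a point or a joint stands for the part that bears it (a point fixed in the world has none). Each returns a list of dicts, best first, with "conf" (0 to 1); they miss things now and then, are a little off and sometimes report something else, mostly with a low value. They report only what shows in the picture. A call takes as long as a camera call.
- ctrl.boxes_of(camera, label): "rect" ([left, top, width, height] in pixels, round what is visible of it).
- ctrl.outline_of(camera, label): "mask" (480x640 bool, what is visible of it) and "rect" ([left, top, width, height] in pixels, round what is visible of it).
The state is a dict: "t": time; "q": joint angles; "dq": joint speeds; "effort": joint torques, N m; "tool_pos": TCP position; "tool_rot": TCP orientation; "contact_force": force on the tool from outside, world axes, zero at the start; "wrist_torque": the same for the moment, N m; "opening": finger opening in m.
Only numpy, scipy, OpenCV 4.12 (cv2) and the standard library are available. Lean on these libraries where they do the work, as an engineer would, in place of code of your own. Each camera call takes 0.05 s, during which the arm holds its last target. There are 200 camera calls.

## Working session

There is one attempt and no reset: what is moved stays moved. The work goes in short steps, Python scripts to look and compute and a shell command to move; the robot and the scene stay as the last step left them, time stands still between calls to the robot, and variables do not carry over. Pictures are saved under pics/ and viewed, about 8 in all and at most 12, crops included, and the job is handed in when it is done.

```bash
mkdir -p pics; cat > h.py <<'E'
import numpy as np, cv2
from station import ctrl
def ray(cam,u,v,z):
    c=ctrl.calibration(cam);R=np.array(c["R"]);t=np.array(c["t"])
    o=-R.T@t; d=R.T@np.array([(u-c["cx"])/c["fx"],(v-c["cy"])/c["fy"],1])
    return o+d*(z-o[2])/d[2]
def snap(cam,name):
    im=ctrl.get_image(cam); cv2.imwrite(f"pics/{name}.png",im[:,:,::-1]); return im
def mid(mask): 
    m=mask.astype(np.uint8); return cv2.minAreaRect(cv2.findNonZero(m))
E
python3 - <<'E'
from h import *
o=ctrl.get_obs();print({k:np.round(v,3) for k,v in o.items()},ctrl.grip_point_offset)
for c in("top","scene"):
    snap(c,c+"0"); k=ctrl.calibration(c); print(c,np.round(-np.array(k["R"]).T@k["t"],3),np.round(k["R"],2).tolist())
for l in("block_a","guide_a","plate","tray"):
    for r in ctrl.outline_of("top",l):
        (c,s,a)=mid(r["mask"]); z={"block_a":.042,"guide_a":.03,"plate":.012,"tray":.023}[l]
        print(l,round(r["conf"],2),r["rect"],np.round(c),np.round(s),round(a,1),np.round(ray("top",*c,z),4))
E
```

```text
{'t': np.float64(0.0), 'q': array([ 1.189,  0.053,  1.614,  0.   ,  1.476, -0.119]), 'dq': array([ 0.   ,  0.001, -0.002, -0.001, -0.001,  0.001]), 'effort': array([-2.0000e-03, -3.9368e+01, -3.7018e+01, -0.0000e+00,  7.0000e-03,
       -0.0000e+00]), 'tool_pos': array([0.162, 0.603, 0.23 ]), 'tool_rot': array([-4.120e-01, -3.114e+00,  3.000e-03]), 'contact_force': array([ 0.974,  0.594, -0.75 ]), 'wrist_torque': array([-0.003, -0.033, -0.026]), 'opening': np.float64(0.085)} 0.0187
top [0.34  0.063 1.455] [[-0.02, -1.0, -0.02], [-0.98, 0.03, -0.18], [0.18, 0.01, -0.98]]
scene [-0.134 -0.353  1.006] [[0.51, -0.86, 0.01], [-0.64, -0.39, -0.67], [0.57, 0.34, -0.75]]
block_a 0.73 [362.3, 256.8, 20.9, 30.9] [372. 272.] [29. 17.] 78.7 [ 0.5145 -0.0703  0.042 ]
block_a 0.7 [398.9, 256.7, 19.8, 26.8] [409. 268.] [30. 17.] 78.7 [ 0.5236 -0.1702  0.042 ]
block_a 0.69 [327.6, 269.1, 22.0, 28.6] [338. 283.] [28. 16.] 80.5 [0.4866 0.0254 0.042 ]
block_a 0.59 [355.8, 221.1, 27.4, 71.0] [369. 257.] [75. 17.] 78.7 [ 0.5567 -0.0632  0.042 ]
guide_a 0.93 [320.6, 225.5, 28.3, 75.6] [335. 263.] [75. 17.] 81.9 [0.5421 0.0319 0.03  ]
guide_a 0.76 [354.4, 220.8, 29.6, 71.9] [369. 256.] [75. 17.] 79.4 [ 0.5596 -0.0645  0.03  ]
guide_a 0.65 [392.8, 211.1, 23.8, 75.4] [405. 249.] [75. 16.] 78.7 [ 0.5765 -0.1645  0.03  ]
plate 0.79 [312.8, 205.5, 116.5, 101.5] [369. 258.] [ 88. 104.] 79.4 [ 0.5582 -0.0661  0.012 ]
plate 0.37 [458.1, 266.3, 38.8, 36.4] [476. 282.] [35. 36.] 90.0 [ 0.4805 -0.3604  0.012 ]
plate 0.23 [324.0, 225.6, 23.6, 76.7] [334. 263.] [75. 16.] 79.7 [0.5453 0.0337 0.012 ]
tray 0.78 [196.6, 235.3, 72.9, 100.3] [233. 286.] [95. 62.] 83.2 [0.4875 0.3186 0.023 ]
```

View pics/top0.png

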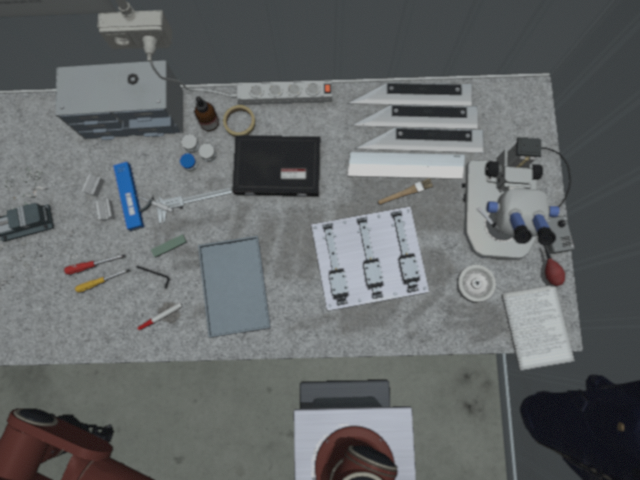

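View pics/scene0.png

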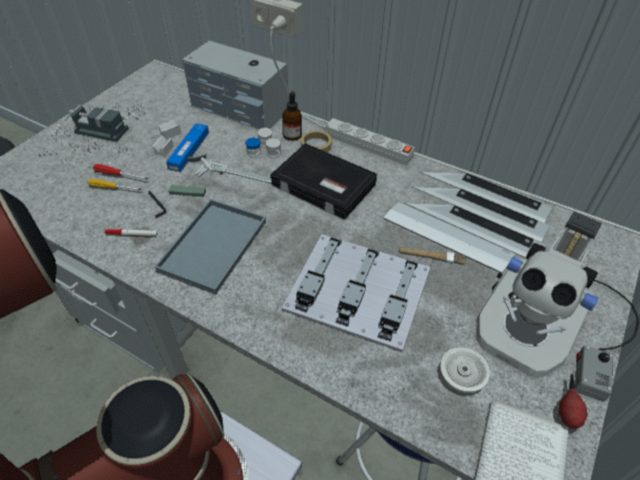

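The top view shows the plate around (369,257) with three guides, carriages at about (338,284), (372,271) and (409,268). The tray is at (233,286). The scene view agrees and shows nothing lying across the rails. Next I cross-check with the scene camera and work out the yaw.

```bash
python3 - <<'E'
from h import *
from scipy.spatial.transform import Rotation as Ro
for cam in("top","scene"):
  for l,z in(("block_a",.036),("guide_a",.028),("plate",.012),("tray",.02)):
    for r in ctrl.outline_of(cam,l):
        if r["conf"]<.5: continue
        b=cv2.boxPoints(mid(r["mask"])) if l!="plate" and l!="tray" else None
        # rectify mask contour to world plane, then min-area rect in mm
        cs,_=cv2.findContours(r["mask"].astype(np.uint8),cv2.RETR_EXTERNAL,cv2.CHAIN_APPROX_NONE)
        c=max(cs,key=len)[:,0]
        w=np.array([ray(cam,u,v,z)[:2]*1000 for u,v in c],np.float32)
        m=cv2.minAreaRect(w); print(cam,l,round(r["conf"],2),np.round(m[0]),np.round(m[1]),round(m[2],1))
o=ctrl.get_obs();print(np.round(Ro.from_rotvec(o["tool_rot"]).as_matrix(),3))
im=cv2.imread("pics/top0.png")[195:320,300:440]
cv2.imwrite("pics/crop0.png",cv2.resize(im,None,fx=4.5,fy=4.5,interpolation=cv2.INTER_CUBIC))
E
```

```text
top block_a 0.73 [515. -71.] [81. 46.] 8.9
top block_a 0.7 [ 525. -171.] [82. 47.] 8.1
top block_a 0.69 [487.  25.] [78. 44.] 8.0
top block_a 0.59 [559. -64.] [210.  49.] 8.5
top guide_a 0.93 [544.  32.] [212.  48.] 6.5
top guide_a 0.76 [561. -65.] [210.  46.] 7.9
top guide_a 0.65 [ 578. -164.] [212.  44.] 8.1
top plate 0.79 [559. -63.] [252. 292.] 9.8
top tray 0.78 [490. 319.] [263. 174.] 7.8
scene block_a 0.95 [483.  26.] [88. 49.] 10.2
scene block_a 0.94 [ 520. -170.] [90. 45.] 8.8
scene block_a 0.83 [507. -70.] [91. 49.] 8.7
scene guide_a 0.9 [541.  38.] [220.  51.] 8.8
scene guide_a 0.83 [ 574. -160.] [223.  46.] 9.6
scene guide_a 0.73 [555. -63.] [219.  48.] 7.3
scene guide_a 0.69 [ 527. -168.] [91. 44.] 10.3
scene guide_a 0.51 [544. -68.] [255. 288.] 8.5
scene plate 0.68 [555. -63.] [259. 292.] 8.6
scene tray 0.59 [484. 316.] [274. 184.] 7.2
[[-0.966  0.26   0.   ]
 [ 0.26   0.966  0.   ]
 [-0.     0.    -1.   ]]
```

View pics/crop0.png

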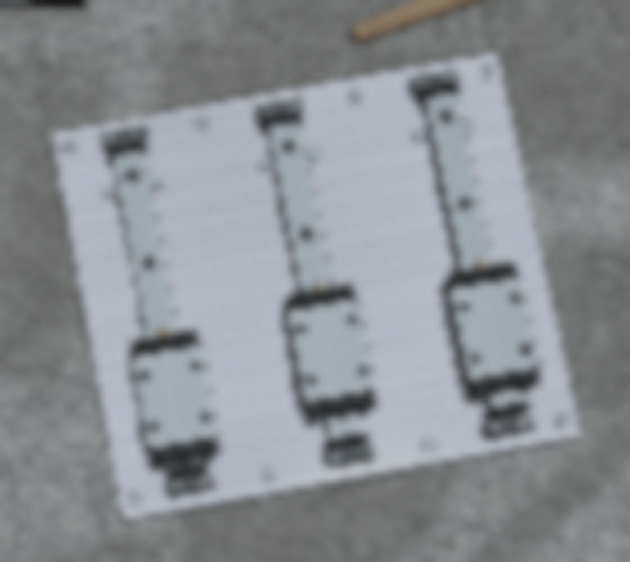

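Both cameras agree on the plate: centre about (0.559,-0.064), yaw about 9.4°. The carriages start a few mm off home. I'll go above the left carriage now.

```bash
cat >> h.py <<'E'
from scipy.spatial.transform import Rotation as Ro
def to(x,y,z,yawdeg):
    """shift (mm) and turn to world TCP; yawdeg = angle of rail x axis, tool x opposite to it"""
    o=ctrl.get_obs();R=Ro.from_rotvec(o["tool_rot"]).as_matrix()
    d=R.T@(np.array([x,y,z])-o["tool_pos"])*1000
    a=np.arctan2(-R[1,0],-R[0,0]); t=-(np.deg2rad(yawdeg)-a)
    print("t",round(float(o["t"]),2),"pos",np.round(o["tool_pos"],4),"yaw",round(np.degrees(a),2),"F",np.round(o["contact_force"],1),"op",round(float(o["opening"]),4),"SHIFT",np.round(d,1),"TURN",round(t,3))
E
python3 -c "
from h import *
to(.486,.0255,.10,9.4)"
python3 -m creep '[[0,-463,-474,120,-0.43],[0,-463,-474,120,-0.43],[0,-463,-474,120,-0.43],[0,-463,-474,120,-0.43],[0,-463,-474,120,-0.43],[0,-463,-474,120,-0.43],[0,-463,-474,120,-0.43],[0,-463,-474,120,-0.43],[0,-463,-474,120,-0.43],[0,-463,-474,120,-0.43],[0,-463,-474,120,-0.43],[0,-463,-474,120,-0.43]]' 20
python3 -c "
from h import *
to(.486,.0255,.10,9.4)"
```

```text
t 0.7 pos [0.1624 0.6035 0.2313] yaw -15.06 F [ 0.5  0.2 -0. ] op 0.0856 SHIFT [-462.7 -474.1  131.3] TURN -0.427
t: 1.7
tool_pos: [0.403, 0.1737, 0.1426]
tool_rot: [-0.262, 3.129, 0.001]
contact_force: [1.6, -0.2, 0.4]
opening: 0.0856
t 1.7 pos [0.403  0.1737 0.1426] yaw 9.58 F [ 1.6 -0.2  0.4] op 0.0856 SHIFT [ -57.1 -160.    42.7] TURN 0.003
```

```bash
python3 -m creep '[[0,-57,-158,42,0],[0,-57,-158,42,0],[0,-57,-158,42,0],[0,-57,-158,42,0],[0,-57,-158,42,0],[0,-57,-158,42,0],[0,-57,-158,42,0]]'
python3 -c "
from h import *
to(.486,.0255,.018,9.4)"
```

```text
t: 2.28
tool_pos: [0.4846, 0.0293, 0.1004]
tool_rot: [0.261, -3.13, -0.001]
contact_force: [-1.1, -0.4, 0.4]
opening: 0.0854
t 2.28 pos [0.4846 0.0293 0.1004] yaw 9.52 F [-1.1 -0.4  0.4] op 0.0854 SHIFT [-0.8 -4.  82.4] TURN 0.002
```

```bash
python3 -m creep '[[0,-1,-4,40,0],[0,-1,-4,70,0],[0,-1,-4,82,0],[0,-1,-4,82,0],[0,-1,-4,82,0],[255,-1,-4,82,0],[255,-1,-4,82,0],[255,-1,-4,82,0],[255,-1,-4,82,0],[255,-1,-4,82,0],[255,-1,-4,82,0]]' 20
python3 -c "
from h import *
to(.486,.0255,.018,9.4); snap('scene','grip1')"
```

```text
t: 3.2
tool_pos: [0.4877, 0.0262, 0.0203]
tool_rot: [-0.261, 3.128, 0.002]
contact_force: [-2.2, 3.7, 6.8]
opening: 0.0436
t 3.2 pos [0.4877 0.0262 0.0203] yaw 9.55 F [-2.2  3.7  6.8] op 0.0436 SHIFT [ 1.8 -0.4  2.3] TURN 0.003
```

```bash
python3 -m creep '[[255,-8,0,-1,0],[255,-20,0,-1,0],[255,-32,0,-1,0],[255,-44,0,-1,0],[255,-52,0,-1,0],[255,-60,0,-1,0],[255,-68,0,-1,0],[255,-76,0,-1,0],[255,-84,0,-1,0],[255,-92,0,-1,0],[255,-98,0,-1,0],[255,-100,0,-1,0]]' 20
python3 -c "
from h import *
to(.605,.045,.018,9.4); print(ctrl.get_obs()['wrist_torque']);snap('scene','run1a')
for r in ctrl.outline_of('scene','block_a')[:4]: print(r['conf'],r['rect'])"
```

```text
t: 4.25
tool_pos: [0.5699, 0.0399, 0.0131]
tool_rot: [0.261, -3.09, 0.003]
contact_force: [-39.9, -10.0, 17.1]
opening: 0.0436
t 4.25 pos [0.5699 0.0399 0.0131] yaw 9.65 F [-39.9 -10.   17.1] op 0.0436 SHIFT [-35.3  -0.8  -6.4] TURN 0.004
[-1.57312669  6.35694359 -0.20763379]
0.82 [382.3, 292.7, 25.9, 36.5]
0.67 [337.6, 279.3, 29.8, 34.1]
0.57 [305.4, 255.8, 25.6, 30.8]
```

View pics/run1a.png

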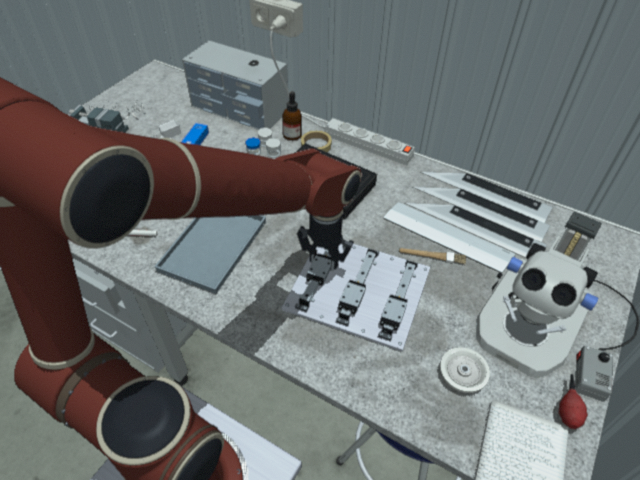

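The carriage stopped after about 83 mm of travel with 40 N on it, so this may be the binding one. I'll relieve the push and measure where the carriage is.

```bash
python3 -m creep '[[255,8,0,-2,0],[255,16,0,-2,0],[255,16,0,-2,0],[255,16,0,-2,0]]' 20
python3 -c "
from h import *
to(.5699,.040,.018,9.4)
for cam in('top','scene'):
  snap(cam,'run1b'+cam)
  for r in ctrl.outline_of(cam,'block_a')[:4]:
    c,s,a=mid(r['mask']); print(cam,round(r['conf'],2),np.round(c),np.round(s),np.round(ray(cam,*c,.038),3))
a=cv2.imread('pics/run1bscene.png')[200:340,270:430];b=cv2.imread('pics/run1btop.png')[200:320,300:440]
a=cv2.resize(a,(400,350));b=cv2.resize(b,(400,350));cv2.imwrite('pics/run1b.png',np.hstack([a,b]))
"
```

```text
t: 4.68
tool_pos: [0.5687, 0.0394, 0.0208]
tool_rot: [0.262, -3.13, -0.0]
contact_force: [0.1, 0.6, -5.1]
opening: 0.0436
t 4.68 pos [0.5687 0.0394 0.0208] yaw 9.56 F [ 0.1  0.6 -5.1] op 0.0436 SHIFT [-1.3  0.4  2.8] TURN 0.003
top 0.83 [409. 268.] [28. 17.] [ 0.524 -0.171  0.038]
top 0.59 [373. 272.] [29. 17.] [ 0.513 -0.071  0.038]
scene 0.96 [319. 268.] [20. 31.] [0.541 0.035 0.038]
scene 0.74 [351. 296.] [20. 33.] [ 0.506 -0.07   0.038]
scene 0.58 [394. 311.] [21. 31.] [ 0.519 -0.171  0.038]
```

View pics/run1b.png

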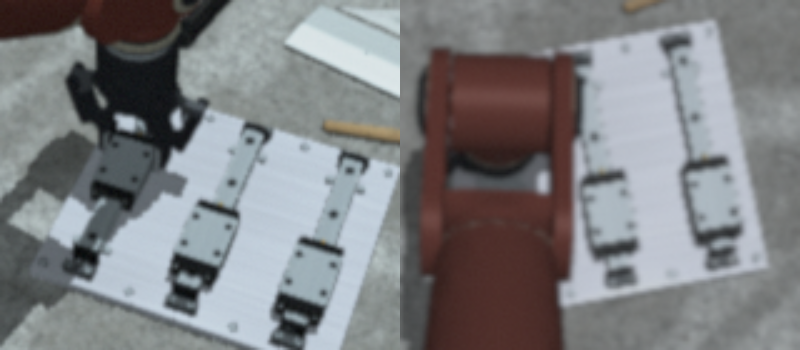

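The carriage itself sits at about (0.541,0.035), joint about 0.06, and the 20 N grip slipped forward along it. So the left guide jams at mid-rail and is the binding one. I'll run it back home and go to the middle guide.

```bash
python3 -m creep '[[255,10,0,0,0],[255,22,0,0,0],[255,34,0,0,0],[255,46,0,0,0],[255,55,0,0,0],[255,61,0,0,0],[255,63,0,0,0],[255,63,0,0,0],[0,63,0,0,0],[0,63,0,0,0],[0,63,0,0,0],[0,63,0,-20,0]]' 20
python3 -c "
from h import *
to(.512,-.071,.08,9.4)"
```

```text
t: 5.88
tool_pos: [0.5041, 0.029, 0.0384]
tool_rot: [0.262, -3.123, -0.001]
contact_force: [-0.0, 0.3, -0.8]
opening: 0.0853
t 5.88 pos [0.5041 0.029  0.0384] yaw 9.59 F [-0.   0.3 -0.8] op 0.0853 SHIFT [  9.2 -99.8 -41.7] TURN 0.003
```

```bash
python3 -m creep '[[0,0,0,-38,0],[0,9,-35,-42,0],[0,9,-70,-42,0],[0,9,-100,-42,0],[0,9,-100,-42,0],[0,9,-100,-20,0],[0,9,-100,10,0],[0,9,-100,18,0],[0,9,-100,18,0]]'
python3 -c "
from h import *
to(.512,-.071,.02,9.4)
for r in ctrl.outline_of('scene','block_a')[:4]:
    c,s,a=mid(r['mask']); print(round(r['conf'],2),np.round(c),np.round(s),np.round(ray('scene',*c,.038),3))"
```

```text
t: 6.63
tool_pos: [0.5121, -0.0702, 0.0205]
tool_rot: [0.262, -3.124, -0.004]
contact_force: [-0.2, 0.5, 0.3]
opening: 0.0853
t 6.63 pos [ 0.5121 -0.0702  0.0205] yaw 9.59 F [-0.2  0.5  0.3] op 0.0853 SHIFT [ 0.2 -0.8  0.5] TURN 0.003
0.96 [319. 268.] [20. 31.] [0.541 0.035 0.038]
0.74 [351. 296.] [20. 33.] [ 0.506 -0.07   0.038]
0.58 [394. 311.] [21. 31.] [ 0.519 -0.171  0.038]
```

```bash
python3 -m creep '[[255,0,0,0,0],[255,0,0,0,0],[255,0,0,0,0],[255,0,0,0,0],[255,0,0,0,0],[255,-10,0,0,0],[255,-22,0,0,0],[255,-34,0,0,0],[255,-46,0,0,0],[255,-58,0,0,0],[255,-70,0,0,0],[255,-70,0,0,0]]' 20
python3 -c "
from h import *
to(.620,-.054,.02,9.4)"
```

```text
t: 7.68
tool_pos: [0.5867, -0.059, 0.0252]
tool_rot: [-0.262, 3.127, 0.0]
contact_force: [1.8, 3.3, 5.3]
opening: 0.0433
t 7.68 pos [ 0.5867 -0.059   0.0252] yaw 9.57 F [1.8 3.3 5.3] op 0.0433 SHIFT [-33.7  -0.6   5.3] TURN 0.003
```

```bash
python3 -m creep '[[255,-8,0,0,0],[255,-16,0,0,0],[255,-24,0,0,0],[255,-30,0,0,0],[255,-34,0,0,0],[255,-38,0,0,0],[255,-42,0,0,0],[255,-44,0,0,0],[255,-44,0,0,0]]' 20
python3 -c "
from h import *
to(.620,-.054,.02,9.4)
snap('scene','mid'); snap('top','midt')
for r in ctrl.outline_of('scene','block_a')[:4]:
    c,s,a=mid(r['mask']); print(round(r['conf'],2),np.round(c),np.round(s),np.round(ray('scene',*c,.038),3))"
```

```text
t: 8.43
tool_pos: [0.6238, -0.0529, 0.0249]
tool_rot: [0.262, -3.12, 0.001]
contact_force: [-16.3, -0.7, 18.6]
opening: 0.0434
t 8.43 pos [ 0.6238 -0.0529  0.0249] yaw 9.6 F [-16.3  -0.7  18.6] op 0.0434 SHIFT [ 3.9 -0.4  5. ] TURN 0.004
0.94 [367. 262.] [19. 29.] [ 0.614 -0.054  0.038]
0.79 [394. 312.] [21. 36.] [ 0.518 -0.171  0.038]
0.57 [310. 286.] [21. 32.] [0.481 0.026 0.038]
```

Middle carriage is at the far stop: it travelled to x about 0.618, the expected 0.120. Left carriage is home. Running the middle one back.

```bash
python3 -m creep '[[255,10,0,0,0],[255,25,0,0,0],[255,40,0,0,0],[255,55,0,0,0],[255,70,0,0,0],[255,85,0,0,0],[255,98,0,0,0],[255,108,0,0,0],[255,116,0,0,0],[255,122,0,0,0],[255,128,0,0,0],[255,132,0,0,0]]' 20
python3 -c "
from h import *
to(.500,-.074,.02,9.4)
snap('scene','mid2')
for r in ctrl.outline_of('scene','block_a')[:4]:
    c,s,a=mid(r['mask']); print(round(r['conf'],2),np.round(c),np.round(s),np.round(ray('scene',*c,.038),3))"
```

```text
t: 9.58
tool_pos: [0.502, -0.0732, 0.0259]
tool_rot: [-0.257, 3.116, 0.002]
contact_force: [21.6, 11.2, -3.2]
opening: 0.0437
t 9.58 pos [ 0.502  -0.0732  0.0259] yaw 9.42 F [21.6 11.2 -3.2] op 0.0437 SHIFT [ 2.2 -0.4  5.9] TURN 0.0
0.89 [393. 312.] [21. 34.] [ 0.517 -0.171  0.038]
0.76 [309. 286.] [21. 34.] [0.48  0.027 0.038]
0.71 [350. 302.] [20. 30.] [ 0.492 -0.074  0.038]
0.56 [398. 298.] [22. 77.] [ 0.559 -0.164  0.038]
```

```bash
python3 -m creep '[[255,-3,0,0,0],[0,-3,0,0,0],[0,-3,0,0,0],[0,-3,0,0,0],[0,-3,0,-35,0],[0,-3,0,-60,0],[0,-10,-40,-60,0],[0,-14,-80,-60,0],[0,-14,-98,-60,0],[0,-14,-98,-60,0]]' 20
python3 -c "
from h import *
to(.522,-.1705,.021,9.4)"
```

```text
t: 10.52
tool_pos: [0.5277, -0.1722, 0.084]
tool_rot: [-0.257, 3.13, -0.003]
contact_force: [0.2, 0.3, 0.6]
opening: 0.0853
t 10.52 pos [ 0.5277 -0.1722  0.084 ] yaw 9.37 F [0.2 0.3 0.6] op 0.0853 SHIFT [ 5.4  2.7 63. ] TURN -0.001
```

```bash
python3 -m creep '[[0,5,2,30,0],[0,5,2,55,0],[0,5,2,62,0],[0,5,2,62,0],[255,5,2,62,0],[255,5,2,62,0],[255,5,2,62,0],[255,5,2,62,0],[255,5,2,62,0],[255,-3,2,62,0],[255,-15,2,62,0],[255,-27,2,62,0]]' 20
python3 -c "
from h import *
to(.634,-.153,.021,9.4)"
```

```text
t: 11.52
tool_pos: [0.5552, -0.1635, 0.0236]
tool_rot: [-0.262, 3.128, -0.005]
contact_force: [-2.0, -3.9, 6.1]
opening: 0.0435
t 11.52 pos [ 0.5552 -0.1635  0.0236] yaw 9.58 F [-2.  -3.9  6.1] op 0.0435 SHIFT [-79.5  -2.7   2.8] TURN 0.003
```

```bash
python3 -m creep '[[255,-10,0,0,0],[255,-20,0,0,0],[255,-30,0,0,0],[255,-40,0,0,0],[255,-50,0,0,0],[255,-58,0,0,0],[255,-66,0,0,0],[255,-73,0,0,0],[255,-79,0,0,0],[255,-84,0,0,0],[255,-87,0,0,0],[255,-87,0,0,0]]' 20
python3 -c "
from h import *
to(.634,-.153,.021,9.4)
snap('scene','r')
for r in ctrl.outline_of('scene','block_a')[:4]:
    c,s,a=mid(r['mask']); print(round(r['conf'],2),np.round(c),np.round(s),np.round(ray('scene',*c,.038),3))"
```

```text
t: 12.52
tool_pos: [0.6367, -0.1503, 0.0232]
tool_rot: [0.261, -3.122, 0.005]
contact_force: [-16.2, -8.1, 15.9]
opening: 0.0436
t 12.52 pos [ 0.6367 -0.1503  0.0232] yaw 9.57 F [-16.2  -8.1  15.9] op 0.0436 SHIFT [ 3.1 -2.2  2.2] TURN 0.003
0.92 [350. 302.] [21. 34.] [ 0.493 -0.075  0.038]
0.79 [309. 286.] [20. 32.] [0.481 0.027 0.038]
0.68 [406. 275.] [20. 30.] [ 0.628 -0.152  0.038]
```

Right carriage is at its far stop too, with 18 N reaction and x about 0.634 as expected. Running it back.

```bash
python3 -m creep '[[255,10,0,0,0],[255,25,0,0,0],[255,40,0,0,0],[255,55,0,0,0],[255,70,0,0,0],[255,85,0,0,0],[255,98,0,0,0],[255,108,0,0,0],[255,116,0,0,0],[255,122,0,0,0],[255,128,0,0,0],[255,132,0,0,0]]' 20
python3 -c "
from h import *
to(.516,-.173,.02,9.4)
snap('scene','r2')
for r in ctrl.outline_of('scene','block_a')[:4]:
    c,s,a=mid(r['mask']); print(round(r['conf'],2),np.round(c),np.round(s),np.round(ray('scene',*c,.038),3))"
```

```text
t: 13.62
tool_pos: [0.5146, -0.1692, 0.0241]
tool_rot: [-0.257, 3.116, -0.001]
contact_force: [21.1, 6.9, -1.0]
opening: 0.0437
t 13.62 pos [ 0.5146 -0.1692  0.0241] yaw 9.43 F [21.1  6.9 -1. ] op 0.0437 SHIFT [-0.7 -4.   4.1] TURN 0.0
0.71 [351. 301.] [20. 32.] [ 0.495 -0.075  0.038]
0.65 [309. 287.] [21. 34.] [0.48  0.026 0.038]
0.64 [390. 316.] [21. 30.] [ 0.505 -0.169  0.038]
```

```bash
python3 -m creep '[[255,-3,0,0,0],[0,-3,0,0,0],[0,-3,0,0,0],[0,-3,0,0,0],[0,-3,0,-35,0],[0,-3,0,-65,0],[0,-3,40,-65,0],[0,-3,80,-65,0],[0,-3,120,-65,0],[0,-3,160,-65,0],[0,-3,197,-65,0],[0,-3,197,-65,0]]' 20
python3 -c "
from h import *
to(.4835,.0255,.021,9.4)"
```

```text
t: 14.72
tool_pos: [0.4768, 0.0302, 0.0853]
tool_rot: [0.271, -3.127, -0.004]
contact_force: [0.0, -0.8, -0.2]
opening: 0.0854
t 14.72 pos [0.4768 0.0302 0.0853] yaw 9.9 F [ 0.  -0.8 -0.2] op 0.0854 SHIFT [-6.  -6.  64.3] TURN 0.009
```

```bash
python3 -m creep '[[0,-6,-5,30,0],[0,-6,-5,55,0],[0,-6,-5,65,0],[0,-6,-5,65,0],[255,-6,-5,65,0],[255,-6,-5,65,0],[255,-6,-5,65,0],[255,-6,-5,65,0],[255,-6,-5,65,0]]' 20
python3 -m creep '[[255,-8,0,0,0],[255,-18,0,0,0],[255,-28,0,0,0],[255,-38,0,0,0],[255,-46,0,0,0],[255,-52,0,0,0],[255,-56,0,0,0],[255,-59,0,0,0],[255,-59,0,0,0],[255,-59,0,0,0]]' 20
python3 -c "
from h import *
to(.4835+.0592,.0255+.0098,.021,9.4)
snap('scene','l2')
for r in ctrl.outline_of('scene','block_a')[:4]:
    c,s,a=mid(r['mask']); print(round(r['conf'],2),np.round(c),np.round(s),np.round(ray('scene',*c,.038),3))"
```

```text
t: 15.47
tool_pos: [0.4888, 0.0222, 0.0253]
tool_rot: [-0.263, 3.125, 0.002]
contact_force: [-2.1, 5.8, 8.9]
opening: 0.0472
t: 16.3
tool_pos: [0.5452, 0.0326, 0.0248]
tool_rot: [-0.263, 3.13, 0.005]
contact_force: [-7.2, 5.9, 11.7]
opening: 0.0472
t 16.3 pos [0.5452 0.0326 0.0248] yaw 9.59 F [-7.2  5.9 11.7] op 0.0472 SHIFT [2.  3.  3.8] TURN 0.003
0.9 [391. 315.] [20. 32.] [ 0.509 -0.171  0.038]
0.71 [350. 301.] [21. 33.] [ 0.493 -0.074  0.038]
0.6 [320. 270.] [20. 29.] [0.535 0.03  0.038]
```

The opening reads 47 mm where it was 43.6 mm before. I'll look before lifting.

```bash
python3 -c "
from h import *
im=cv2.imread('pics/l2.png')[205:345,270:430]
im0=cv2.imread('pics/r2.png')[205:345,270:430]
cv2.imwrite('pics/l2c.png',np.hstack([cv2.resize(x,(400,350),interpolation=cv2.INTER_CUBIC) for x in(im0,im)]))"
```

```text
(no output)
```

View pics/l2c.png

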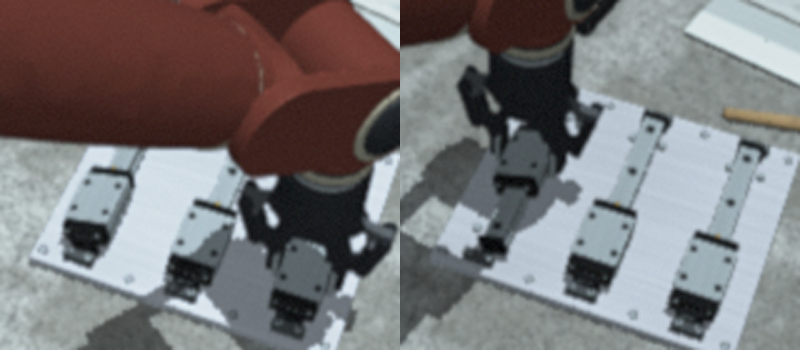

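The grip is about 3–4 mm off-centre and has rolled the guide slightly. I'll open, let it settle, re-centre and check.

```bash
python3 -m creep '[[255,2,0,0,0],[200,2,0,0,0],[150,2,0,0,0],[100,2,0,0,0],[0,2,0,0,0],[0,2,3,0,0],[0,2,3,0,0],[0,2,3,0,0],[0,2,3,0,0]]' 20
python3 -c "
from h import *
to(.540,.0352,.021,9.4)
snap('scene','l3')
for l in ('block_a','guide_a'):
  for r in ctrl.outline_of('scene',l)[:4]:
    c,s,a=mid(r['mask']); print(l,round(r['conf'],2),np.round(c),np.round(s),np.round(ray('scene',*c,.038),3))
im=cv2.imread('pics/l3.png')[205:345,270:430]
cv2.imwrite('pics/l3c.png',cv2.resize(im,(640,560),interpolation=cv2.INTER_CUBIC))"
```

```text
t: 17.15
tool_pos: [0.5416, 0.0336, 0.0213]
tool_rot: [0.262, -3.13, 0.0]
contact_force: [0.1, -0.1, -0.3]
opening: 0.085
t 17.15 pos [0.5416 0.0336 0.0213] yaw 9.58 F [ 0.1 -0.1 -0.3] op 0.085 SHIFT [1.4 1.9 0.3] TURN 0.003
block_a 0.76 [391. 315.] [21. 33.] [ 0.509 -0.17   0.038]
block_a 0.7 [350. 301.] [20. 32.] [ 0.494 -0.075  0.038]
block_a 0.63 [318. 271.] [19. 29.] [0.531 0.033 0.038]
guide_a 0.67 [397. 297.] [21. 76.] [ 0.559 -0.161  0.038]
guide_a 0.59 [359. 285.] [21. 76.] [ 0.544 -0.07   0.038]
guide_a 0.42 [391. 315.] [21. 33.] [ 0.508 -0.17   0.038]
guide_a 0.34 [355. 289.] [129.  89.] [ 0.53  -0.067  0.038]
```

View pics/l3c.png

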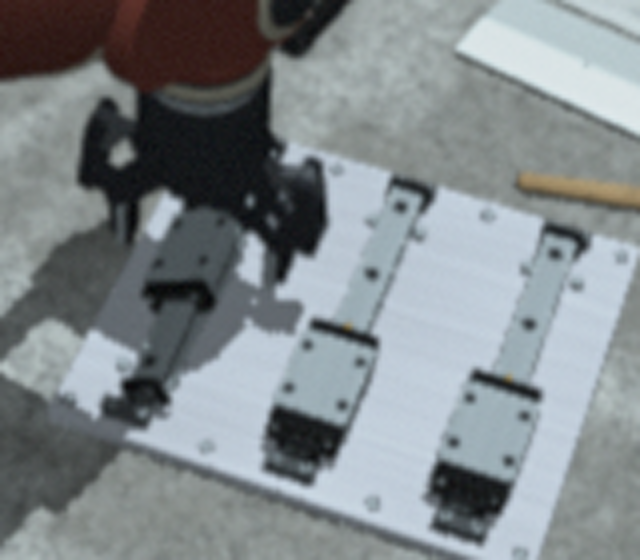

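Fingers are open and the guide looks flat in its station, with the carriage at about (318,271) in the scene image. Re-gripping on centre.

```bash
python3 -m creep '[[0,3,1,0,0],[0,3,1,0,0],[0,3,1,0,0],[255,3,1,0,0],[255,3,1,0,0],[255,3,1,0,0],[255,3,1,0,0],[255,3,1,0,0],[255,3,1,0,0]]' 20
python3 -c "
from h import *
to(.538,.035,.021,9.4)
snap('scene','l4')
for r in ctrl.outline_of('scene','block_a')[:4]:
    c,s,a=mid(r['mask']); print(round(r['conf'],2),np.round(c),np.round(s),np.round(ray('scene',*c,.038),3))"
```

```text
t: 18.05
tool_pos: [0.539, 0.0344, 0.0219]
tool_rot: [-0.261, 3.13, 0.0]
contact_force: [-2.0, 1.6, 3.2]
opening: 0.0476
t 18.05 pos [0.539  0.0344 0.0219] yaw 9.55 F [-2.   1.6  3.2] op 0.0476 SHIFT [0.9 0.8 0.9] TURN 0.003
0.86 [316. 269.] [26. 20.] [0.533 0.04  0.038]
0.82 [351. 302.] [21. 34.] [ 0.493 -0.076  0.038]
0.68 [391. 314.] [22. 33.] [ 0.509 -0.169  0.038]
```

The opening is still 47.6 mm, so the guide may be canted in its station. I'll open, withdraw to the left and inspect with a clear view.

```bash
python3 -m creep '[[150,0,0,0,0],[0,0,0,0,0],[0,0,0,0,0],[0,0,0,0,0],[0,0,0,-40,0],[0,0,0,-80,0],[0,20,40,-90,0],[0,40,80,-90,0],[0,60,120,-90,0],[0,80,160,-90,0],[0,80,200,-90,0],[0,80,200,-90,0]]' 20
python3 - <<'E'
from h import *
a=snap('scene','l5s');b=snap('top','l5t')
for cam in('top','scene'):
  for l in('block_a','guide_a'):
    for r in ctrl.outline_of(cam,l)[:4]:
        cs,_=cv2.findContours(r["mask"].astype(np.uint8),cv2.RETR_EXTERNAL,cv2.CHAIN_APPROX_NONE)
        c=max(cs,key=len)[:,0]
        w=np.array([ray(cam,u,v,.034)[:2]*1000 for u,v in c],np.float32)
        m=cv2.minAreaRect(w); print(cam,l,round(r["conf"],2),np.round(m[0]),np.round(m[1]),round(m[2],1))
f=lambda im,y,x:cv2.resize(im[y:y+100,x:x+70,::-1],(400,571),interpolation=cv2.INTER_CUBIC)
cv2.imwrite('pics/l5.png',np.hstack([f(a,225,285),f(b,210,305)]))
to(.54,.035,.1,9.4)
E
```

```text
t: 19.15
tool_pos: [0.424, 0.2217, 0.1111]
tool_rot: [0.269, -3.13, -0.002]
contact_force: [-0.8, -0.5, 0.3]
opening: 0.0856
top block_a 0.93 [ 515. -170.] [81. 46.] 10.9
top block_a 0.82 [501. -75.] [80. 47.] 8.5
top block_a 0.75 [544.  34.] [212.  49.] 9.3
top block_a 0.56 [545.  32.] [82. 52.] 13.2
top guide_a 0.97 [545.  34.] [212.  48.] 12.0
top guide_a 0.74 [559. -64.] [210.  49.] 11.3
top guide_a 0.56 [ 574. -162.] [211.  46.] 8.2
scene block_a 0.9 [542.  36.] [97. 52.] 14.2
scene block_a 0.84 [ 511. -169.] [88. 45.] 9.7
scene block_a 0.67 [498. -73.] [87. 45.] 9.8
scene guide_a 0.88 [551. -62.] [216.  47.] 10.9
scene guide_a 0.84 [539.  35.] [226.  49.] 10.5
scene guide_a 0.83 [ 567. -160.] [216.  45.] 9.6
scene guide_a 0.51 [498. -74.] [89. 48.] 12.3
t 19.45 pos [0.4271 0.217  0.1113] yaw 9.49 F [-0.3 -0.9  0.1] op 0.0855 SHIFT [ -81.4 -198.1   11.4] TURN 0.002
```

View pics/l5.png

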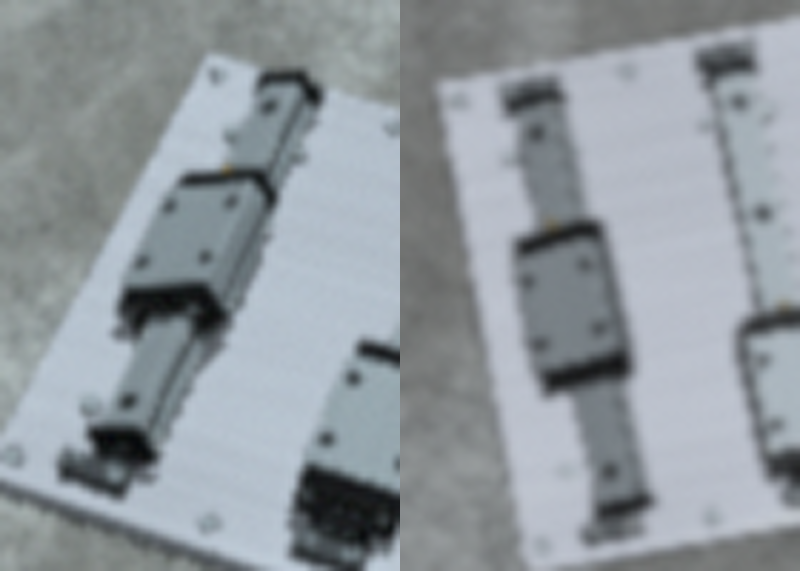

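The guide's right rail edge is sitting on the right-hand dowels: its right flank shows in both views and the left dowels at (510,160) and (565,470) of the crop are uncovered. Rail and carriage centre both at about (0.545,0.034), so it will balance. This is the reject, so I'll grip it firmly where it is, lift it slightly and check.

```bash
python3 -m creep '[[0,-30,-40,0,0],[0,-50,-80,0,0],[0,-70,-120,0,0],[0,-81,-160,0,0],[0,-81,-197,0,0],[0,-81,-197,0,0],[0,-81,-197,0,0],[0,-81,-197,0,0],[0,-81,-197,0,0]]' 20
python3 -c "
from h import *
to(.545,.0345,.021,9.4)"
```

```text
t: 20.2
tool_pos: [0.5386, 0.0378, 0.1111]
tool_rot: [0.262, -3.13, -0.001]
contact_force: [-0.2, 0.8, 0.9]
opening: 0.0855
t 20.2 pos [0.5386 0.0378 0.1111] yaw 9.57 F [-0.2  0.8  0.9] op 0.0855 SHIFT [-5.8 -4.4 90.1] TURN 0.003
```

```bash
python3 -m creep '[[0,-6,-4,35,0],[0,-6,-4,70,0],[0,-6,-4,88,0],[0,-6,-4,90,0],[0,-6,-4,90,0],[255,-6,-4,90,0],[255,-6,-4,90,0],[255,-6,-4,90,0],[255,-6,-4,90,0],[255,-6,-4,90,0],[255,-6,-4,90,0],[255,-6,-4,90,0]]' 30
python3 -c "
from h import *
to(.545,.0345,.021,9.4)"
python3 -m creep '[[255,0,0,0,0],[255,0,0,0,0],[255,0,0,-3,0],[255,0,0,-6,0],[255,0,0,-9,0],[255,0,0,-12,0],[255,0,0,-12,0]]' 80
python3 - <<'E'
from h import *
to(.545,.0345,.021,9.4)
a=snap('scene','l6s')
cv2.imwrite('pics/l6.png',cv2.resize(a[215:335,265:385,::-1],(560,560),interpolation=cv2.INTER_CUBIC))
E
```

```text
t: 21.2
tool_pos: [0.5478, 0.0343, 0.0242]
tool_rot: [-0.259, 3.126, -0.0]
contact_force: [-1.6, 0.2, 6.0]
opening: 0.0469
t 21.2 pos [0.5478 0.0343 0.0242] yaw 9.49 F [-1.6  0.2  6. ] op 0.0469 SHIFT [2.7 0.6 3.1] TURN 0.002
t: 21.78
tool_pos: [0.5457, 0.0344, 0.0338]
tool_rot: [0.263, -3.13, 0.0]
contact_force: [1.2, -0.1, -4.0]
opening: 0.0449
t 21.78 pos [0.5457 0.0344 0.0338] yaw 9.59 F [ 1.2 -0.1 -4. ] op 0.0449 SHIFT [ 0.6  0.2 12.8] TURN 0.003
```

View pics/l6.png

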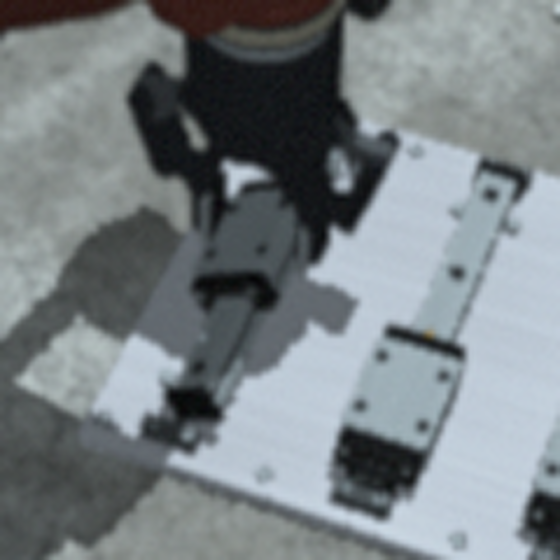

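The guide is lifted and carried by the jaws (4–5 N) and squared itself to 44.9 mm, with the rail level over its station. Now carrying it up and over to the tray.

```bash
python3 -m creep '[[255,0,0,-10,0],[255,0,0,-25,0],[255,0,0,-40,0],[255,0,0,-50,0],[255,0,15,-50,0],[255,2,35,-50,0],[255,2,60,-50,0],[255,4,85,-50,0],[255,5,110,-50,0],[255,6,135,-50,0],[255,7,160,-50,0],[255,8,180,-50,0]]' 100
python3 -c "
from h import *
to(.489,.318,.05,7.5)"
```

```text
t: 22.83
tool_pos: [0.5071, 0.2121, 0.0837]
tool_rot: [0.263, -3.13, -0.0]
contact_force: [-0.2, 0.6, -4.1]
opening: 0.0439
t 22.83 pos [0.5071 0.2121 0.0837] yaw 9.62 F [-0.2  0.6 -4.1] op 0.0439 SHIFT [1.000e-01 1.074e+02 3.370e+01] TURN 0.037
```

```bash
python3 -m creep '[[255,0,20,0,0.03],[255,0,40,0,0.03],[255,0,60,0,0.03],[255,0,80,0,0.03],[255,0,95,0,0.03],[255,0,102,0,0.03],[255,0,102,0,0.03],[255,0,102,0,0.03],[255,0,102,10,0.03],[255,0,102,20,0.03],[255,0,102,30,0.03],[255,0,102,30,0.03]]' 100
python3 - <<'E'
from h import *
to(.489,.318,.015,7.5)
a=snap('scene','t1s');b=snap('top','t1t')
f=lambda im,y,x:cv2.resize(im[y:y+130,x:x+130,::-1],(400,400),interpolation=cv2.INTER_CUBIC)
cv2.imwrite('pics/t1.png',np.hstack([f(a,185,145),f(b,225,170)]))
E
```

```text
t: 23.83
tool_pos: [0.4887, 0.3093, 0.0495]
tool_rot: [0.213, -3.128, 0.004]
contact_force: [-2.0, -0.3, -5.1]
opening: 0.044
t 23.83 pos [0.4887 0.3093 0.0495] yaw 7.81 F [-2.  -0.3 -5.1] op 0.044 SHIFT [-1.7  8.6 34.5] TURN 0.005
```

View pics/t1.png

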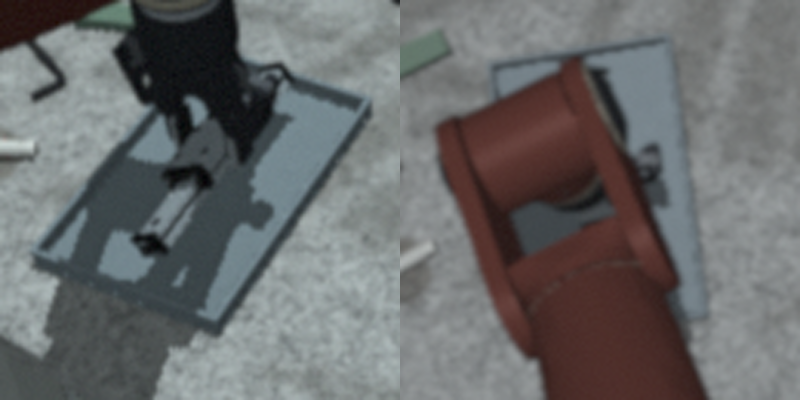

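The guide hangs level inside the tray walls, near end at (150,240) and tray near wall at (130,295) in the left crop. Lowering slowly.

```bash
python3 -m creep '[[255,0,3,5,0],[255,0,3,10,0],[255,0,3,15,0],[255,0,3,20,0],[255,0,3,24,0],[255,0,3,27,0],[255,0,3,29,0],[255,0,3,31,0],[255,0,3,31,0]]' 100
python3 -c "
from h import *
to(.489,.318,.012,7.5)"
```

```text
t: 24.68
tool_pos: [0.4903, 0.314, 0.022]
tool_rot: [0.215, -3.134, 0.0]
contact_force: [-0.4, -0.2, -5.2]
opening: 0.0437
t 24.68 pos [0.4903 0.314  0.022 ] yaw 7.86 F [-0.4 -0.2 -5.2] op 0.0437 SHIFT [ 0.8  4.1 10. ] TURN 0.006
```

```bash
python3 -m creep '[[255,0,0,2,0],[255,0,0,4,0],[255,0,0,6,0],[255,0,0,6,0],[255,0,0,6,0]]' 100
python3 -m creep '[[255,0,0,1,0],[255,0,0,2,0],[255,0,0,3,0],[255,0,0,3,0],[255,0,0,3,0]]' 100
```

```text
t: 25.1
tool_pos: [0.4906, 0.3142, 0.0165]
tool_rot: [-0.215, 3.134, 0.0]
contact_force: [-0.4, 0.1, -5.1]
opening: 0.0438
t: 25.52
tool_pos: [0.4917, 0.3144, 0.0156]
tool_rot: [-0.215, 3.132, 0.0]
contact_force: [-3.5, -1.8, 7.3]
opening: 0.0434
```

The floor has been reached: the force went from -5 to +7 N. Releasing gently.

```bash
python3 -m creep '[[255,0,0,-1,0],[255,0,0,-1,0],[150,0,0,-1,0],[130,0,0,-1,0],[100,0,0,-1,0],[50,0,0,-1,0],[0,0,0,-1,0],[0,0,0,-1,0],[0,0,0,-35,0],[0,0,0,-70,0],[0,0,0,-100,0],[0,0,0,-100,0]]' 20
python3 -m creep '[[0,30,0,0,0],[0,50,40,0,0],[0,80,80,-20,0],[0,110,120,-30,0],[0,130,160,-40,0],[0,130,200,-40,0],[0,130,200,-40,0],[0,130,200,-40,0]]' 20
python3 - <<'E'
from h import *
a=snap('scene','fs');b=snap('top','ft')
P=np.array([.559,-.064]);yw=np.deg2rad(9.5);ux=np.array([np.cos(yw),np.sin(yw)]);uy=np.array([-ux[1],ux[0]])
for cam in('top','scene'):
  for l in('block_a','guide_a','tray','dust_brush','oil_stone','cup_wheel'):
    for r in ctrl.outline_of(cam,l)[:3]:
        if r['conf']<.5: continue
        cs,_=cv2.findContours(r["mask"].astype(np.uint8),cv2.RETR_EXTERNAL,cv2.CHAIN_APPROX_NONE)
        c=max(cs,key=len)[:,0]
        w=np.array([ray(cam,u,v,.02 if l=='tray' else .034)[:2]*1000 for u,v in c],np.float32)
        m=cv2.minAreaRect(w); d=np.array(m[0])/1000-P
        print(cam,l,round(r["conf"],2),np.round(m[0]),np.round(m[1]),round(m[2],1),"plate",np.round(1000*np.array([d@ux,d@uy])))
f=lambda im,y,x,w,h:cv2.resize(im[y:y+h,x:x+w,::-1],(400,300),interpolation=cv2.INTER_CUBIC)
cv2.imwrite('pics/f.png',np.vstack([np.hstack([f(a,195,150,133,100),f(b,230,170,133,100)]),np.hstack([f(a,230,280,160,120),f(b,200,300,160,120)])]))
to(.489,.318,.1,7.5)
E
```

```text
t: 26.52
tool_pos: [0.4948, 0.3164, 0.1214]
tool_rot: [-0.215, 3.122, 0.008]
contact_force: [0.8, 0.0, 1.3]
opening: 0.0853
t: 27.18
tool_pos: [0.3324, 0.4985, 0.1542]
tool_rot: [-0.223, 3.133, 0.005]
contact_force: [-0.8, -0.1, 0.3]
opening: 0.0855
top block_a 0.92 [ 516. -170.] [82. 50.] 9.8 plate [-60. -98.]
top block_a 0.9 [501. -74.] [80. 48.] 10.1 plate [-59.  -1.]
top block_a 0.68 [487. 299.] [79. 48.] 6.7 plate [-11. 370.]
top guide_a 0.98 [489. 299.] [209.  50.] 11.6 plate [ -9. 369.]
top guide_a 0.96 [558. -63.] [210.  48.] 11.3 plate [-1.  1.]
top guide_a 0.87 [ 574. -159.] [209.  49.] 10.5 plate [ -1. -97.]
top tray 0.74 [490. 319.] [268. 177.] 7.5 plate [ -5. 389.]
top dust_brush 0.73 [ 739. -171.] [ 25. 162.] 22.8 plate [ 160. -136.]
top oil_stone 0.89 [607. 502.] [31. 97.] 28.0 plate [141. 550.]
top cup_wheel 0.97 [ 479. -354.] [99. 97.] 88.5 plate [-127. -273.]
top cup_wheel 0.64 [606. 500.] [ 31. 100.] 23.1 plate [139. 549.]
scene block_a 0.67 [ 513. -170.] [88. 44.] 9.6 plate [-63. -97.]
scene block_a 0.63 [497. -74.] [91. 49.] 9.8 plate [-63.   1.]
scene block_a 0.62 [479. 294.] [91. 53.] 9.1 plate [-20. 366.]
scene guide_a 0.89 [ 568. -158.] [215.  44.] 11.0 plate [ -7. -94.]
scene guide_a 0.88 [476. 293.] [218.  57.] 7.3 plate [-23. 366.]
scene guide_a 0.71 [553. -63.] [218.  49.] 10.4 plate [-6.  2.]
scene tray 0.74 [484. 316.] [272. 181.] 7.7 plate [-11. 387.]
scene dust_brush 0.56 [ 720. -181.] [ 30. 159.] 24.0 plate [ 139. -142.]
scene oil_stone 0.52 [586. 486.] [ 42. 103.] 27.9 plate [118. 537.]
scene cup_wheel 0.75 [ 468. -356.] [ 98. 103.] 88.7 plate [-138. -273.]
t 27.88 pos [0.3346 0.4943 0.1535] yaw 7.84 F [ 0.2 -0.2  0.5] op 0.0855 SHIFT [-128.9 -195.7   53.5] TURN 0.006
```

View pics/f.png

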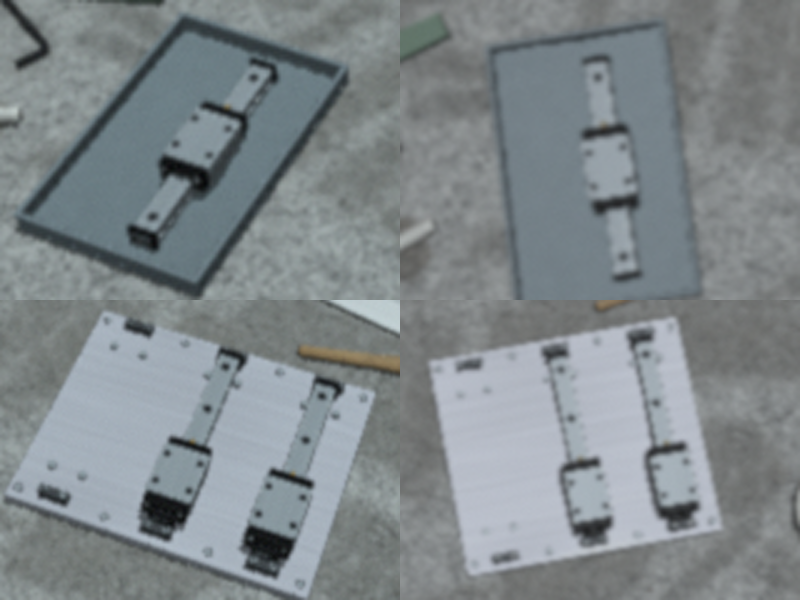

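The guide lies in the tray and the sound guides look seated with carriages home. The reject rests about 15 mm right of where I let go, so I'll fit its roll numerically, with the seated guides as reference, and check with an overlay.

```bash
cat > fit.py <<'E'
from h import *
from scipy.optimize import minimize
S={'top':cv2.imread('pics/ft.png'),'scene':cv2.imread('pics/fs.png')}
def boxp(x0,x1,w,z0,z1): return np.array([[x,y,z] for x in(x0,x1) for y in(-w/2,w/2) for z in(z0,z1)])
def model(q): return [boxp(-.099,.099,.020,0,.018),boxp(-.105,-.099,.025,0,.021),boxp(.099,.105,.025,0,.021),boxp(q-.06-.039,q-.06+.039,.044,.008,.030)]
def proj(cam,X):
    c=ctrl.calibration(cam);p=X@np.array(c['R']).T+c['t'];return np.c_[c['fx']*p[:,0]/p[:,2]+c['cx'],c['fy']*p[:,1]/p[:,2]+c['cy']]
def pose(x,y,z,yaw,roll):
    # roll about the lower edge: centre rises with |roll|
    return Ro.from_euler('ZX',[yaw,roll]),np.array([x,y,z])
def render(cam,q,x,y,z,yaw,roll):
    R,t=pose(x,y,z,yaw,roll);m=np.zeros((480*4,640*4),np.uint8)
    for b in model(q):
        h=cv2.convexHull((4*proj(cam,R.apply(b)+t)).astype(np.float32)).astype(np.int32);cv2.fillConvexPoly(m,h,255)
    return cv2.resize(m,(640,480),interpolation=cv2.INTER_AREA)/255.
M={c:[] for c in S}
for c in S:
    for r in ctrl.outline_of(c,'guide_a'):
        M[c].append((r['conf'],mid(r['mask']),r['mask'].astype(float)))
def fit(q,x,y,z,yaw):
    ms={}
    for c in S:
        u=proj(c,np.array([[x,y,z+.015]]))[0]
        g=[k for k in M[c] if np.hypot(*(np.array(k[1][0])-u))<12 and max(k[1][1])>60 and max(k[1][1])<95 and min(k[1][1])<30]
        if g: ms[c]=max(g,key=lambda k:k[0])[2]
    out=[]
    for rd in(-34,-10,-5,0,5,10,34):
        ro=np.deg2rad(rd)
        def cost(p):
            e=0
            for c in ms:
                a=render(c,q,x+p[0]/100,y+p[1]/100,z+.01*abs(np.sin(ro)),yaw+p[2]/10,ro);du=0
                # allow per-camera calibration shift
                a=cv2.warpAffine(a,np.float32([[1,0,p[3] if c=='scene' else 0],[0,1,p[4] if c=='scene' else 0]]),(640,480))
                e+=1-np.minimum(a,ms[c]).sum()/np.maximum(a,ms[c]).sum()
            return e
        s=minimize(cost,[0,0,0,0,0],method='Nelder-Mead',options=dict(initial_simplex=np.vstack([np.zeros(5),np.diag([.8,.8,.5,2,2])]),maxfev=250))
        out.append((rd,round(s.fun,3),np.round([x+s.x[0]/100,y+s.x[1]/100],4).tolist(),round(np.degrees(yaw+s.x[2]/10),1)))
    return list(ms),out
E
python3 - <<'E'
from fit import *
ps={}
for n,a in dict(mid=(0,.559,-.064,.012,.166),right=(0,.575,-.163,.012,.166),rej=(.06,.489,.30,.003,.14)).items():
    c,o=fit(*a);print(n,c);[print(' ',k) for k in o];ps[n]=min(o,key=lambda k:k[1])
x,y=ps['rej'][2];yw=np.deg2rad(ps['rej'][3])
ims=[]
for cam,(r0,c0) in dict(scene=(195,150),top=(230,175)).items():
    im=cv2.resize(S[cam][r0:r0+110,c0:c0+110],(800//2,400),interpolation=cv2.INTER_CUBIC);s=400/110
    R,t=pose(x,y,.003,yw,0)
    b=model(.06)[3];p=(proj(cam,R.apply(b)+t)-[c0-.5,r0-.5])*s
    for i in range(8):
        for j in range(i):
            if (np.abs(b[i]-b[j])>1e-6).sum()==1: cv2.line(im,tuple(p[i].astype(int)),tuple(p[j].astype(int)),(0,0,255),1)
    ims.append(im)
cv2.imwrite('pics/ov.png',np.hstack(ims))
E
```

```text
Traceback (most recent call last):
  File "fit.py", line 37, in fit
    s=minimize(cost,[0,0,0,0,0],method='Nelder-Mead',options=dict(initial_simplex=np.vstack([np.zeros(5),np.diag([.8,.8,.5,2,2])]),maxfev=250))
  File "fit.py", line 32, in cost
    a=render(c,q,x+p[0]/100,y+p[1]/100,z+.01*abs(np.sin(ro)),yaw+p[2]/10,ro);du=0
  File "fit.py", line 14, in render
    h=cv2.convexHull((4*proj(cam,R.apply(b)+t)).astype(np.float32)).astype(np.int32);cv2.fillConvexPoly(m,h,255)
                        ~~~~^^^^^^^^^^^^^^^^^^
  File "fit.py", line 7, in proj
    c=ctrl.calibration(cam);p=X@np.array(c['R']).T+c['t'];return np.c_[c['fx']*p[:,0]/p[:,2]+c['cx'],c['fy']*p[:,1]/p[:,2]+c['cy']]
ValueError: time passes only in moves, steps and waits
```

```bash
sed -i "s/^def proj(cam,X):/CAL={k:ctrl.calibration(k) for k in S}\ndef proj(cam,X):/; s/c=ctrl.calibration(cam);p=X/c=CAL[cam];p=X/" fit.py
cat > runfit.py <<'E'
from fit import *
ps={}
for n,a in dict(mid=(0,.559,-.064,.012,.166),right=(0,.575,-.163,.012,.166),rej=(.06,.489,.30,.003,.14)).items():
    c,o=fit(*a);print(n,c);[print(' ',k) for k in o];ps[n]=min(o,key=lambda k:k[1])
x,y=ps['rej'][2];yw=np.deg2rad(ps['rej'][3])
ims=[]
for cam,(r0,c0) in dict(scene=(195,150),top=(230,175)).items():
    im=cv2.resize(S[cam][r0:r0+110,c0:c0+110],(400,400),interpolation=cv2.INTER_CUBIC);s=400/110
    R,t=pose(x,y,.003,yw,0)
    b=model(.06)[3];p=(proj(cam,R.apply(b)+t)-[c0-.5,r0-.5])*s
    for i in range(8):
        for j in range(i):
            if (np.abs(b[i]-b[j])>1e-6).sum()==1: cv2.line(im,tuple(p[i].astype(int)),tuple(p[j].astype(int)),(0,0,255),1)
    ims.append(im)
cv2.imwrite('pics/ov.png',np.hstack(ims))
E
python3 runfit.py 2>&1 | tail -32; python3 -c "
from station import ctrl;print(ctrl.get_obs()['t'])"
```

```text
mid ['top', 'scene']
  (-34, np.float64(0.259), [0.5618, -0.0722], np.float64(11.7))
  (-10, np.float64(0.233), [0.5588, -0.0676], np.float64(10.7))
  (-5, np.float64(0.215), [0.5581, -0.0669], np.float64(10.0))
  (0, np.float64(0.209), [0.5609, -0.0656], np.float64(10.0))
  (5, np.float64(0.203), [0.5587, -0.064], np.float64(9.5))
  (10, np.float64(0.221), [0.5582, -0.0632], np.float64(8.8))
  (34, np.float64(0.266), [0.5576, -0.0577], np.float64(7.5))
right ['top', 'scene']
  (-34, np.float64(0.342), [0.5743, -0.1694], np.float64(11.8))
  (-10, np.float64(0.229), [0.574, -0.1646], np.float64(9.7))
  (-5, np.float64(0.208), [0.5743, -0.1636], np.float64(9.4))
  (0, np.float64(0.218), [0.5751, -0.1621], np.float64(9.1))
  (5, np.float64(0.243), [0.5761, -0.1605], np.float64(8.6))
  (10, np.float64(0.263), [0.5744, -0.1591], np.float64(8.6))
  (34, np.float64(0.343), [0.574, -0.154], np.float64(7.3))
rej ['top', 'scene']
  (-34, np.float64(0.326), [0.4898, 0.2922], np.float64(8.7))
  (-10, np.float64(0.214), [0.4891, 0.2978], np.float64(8.6))
  (-5, np.float64(0.186), [0.49, 0.2993], np.float64(9.0))
  (0, np.float64(0.172), [0.4888, 0.3], np.float64(8.4))
  (5, np.float64(0.17), [0.4883, 0.301], np.float64(8.8))
  (10, np.float64(0.192), [0.4881, 0.3023], np.float64(8.8))
  (34, np.float64(0.333), [0.4877, 0.306], np.float64(8.4))
28.0833
```

The fit puts the reject flat (best 0–5°; the 34° tipped pose is clearly worse) at about (0.489,0.300). The right guide reads about 3 mm left of nominal, so I'll use the last picture to compare it with its starting state.

```bash
python3 - <<'E'
import cv2,numpy as np
f=lambda n,y,x,w,h:cv2.resize(cv2.imread(f'pics/{n}.png')[y:y+h,x:x+w],(400,300),interpolation=cv2.INTER_CUBIC)
cv2.imwrite('pics/cmp.png',np.vstack([np.hstack([f('scene0',250,330,120,90),f('fs',250,330,120,90)]),np.hstack([f('top0',208,340,120,90),f('ft',208,340,120,90)])]))
E
```

```text
(no output)
```

View pics/cmp.png

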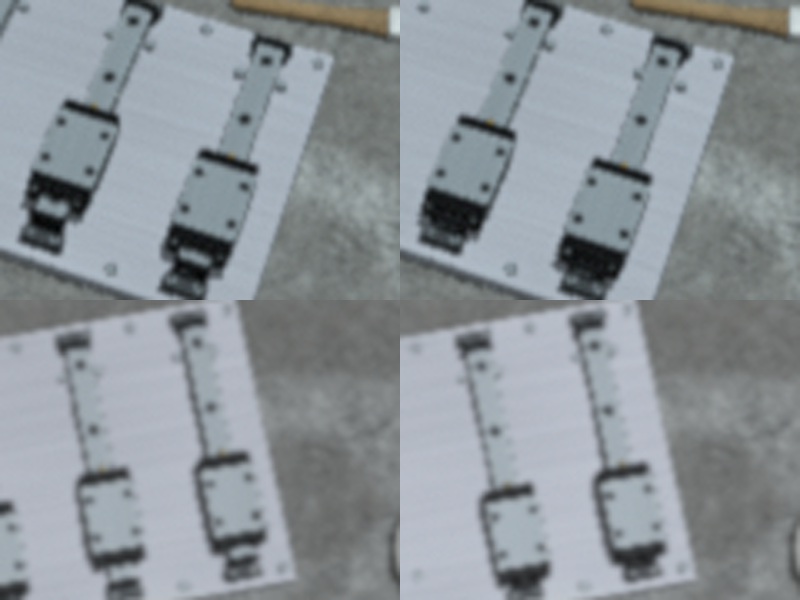

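Both sound guides sit exactly as at the start, with the dowels visible on either side of each rail. Their carriages are now right against the near stops, with no gap. Handing in.

```bash
python3 -c "
from station import ctrl
print(ctrl.get_obs()['t'],ctrl.finish_job())"
```

```text
the job is handed in; nothing more can be done
28.0833 None
```

The three guides are checked, the binding one is in the tray, and the job was handed in at 28.1 s of the 72 s allowed. No verdict was reported.

- **Checks, left to right:** The left carriage jammed solid at about 60 mm, so the left guide is the reject. The push peaked at about 40 N there and the 20 N grip slipped along the carriage. The middle and right carriages ran the full 120 mm to their far stops and back home.
- **Reject:** It lies inside the tray, carriage up, at about (0.489, 0.300). It was lowered until the floor took its weight before I let go. A fit to both camera images gives flat (0–5°) and rules out a tipped pose.
- **Sound guides:** Both are in their stations at x within about 2 mm of centre, with carriages against the near stops. The last pictures match the starting ones, with the dowels visible on both sides of each rail.
- **Bystanders:** The tool never went near the brush, oil stone or cup wheel, and all three were found in the last pictures. I did not measure their positions against the start.

**What went wrong or disagreed:**
- My second grip on the left guide was about 3–4 mm off-centre. It canted the rail onto its right-hand dowels. I re-gripped it and it squared up in the jaws when lifted.
- The reject came to rest about 15 mm to the right of where I released it. I did not find out why.
- The right guide reads about 3 mm left of its station centre, which is within the 6 mm limit but near the measuring error.

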